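Flip the recipe box open and turn to the blue tab

ROBOT

A 6-joint arm with a two-finger parallel gripper is mounted at the origin on a cart in front of the work surface, level with it; the furniture and walls round the work are solid. World frame = base frame: x ahead of the robot, y to its left, z up, the work surface at z = 0. Lengths are in m, angles in rad, forces in N, time in s.
With the tool pointing down it reaches from about 0.375 to 0.9 m from the base axis. Payload 3.1 kg.
Tool frame: the origin (TCP) lies at the centre of the arm's flange, where the gripper is bolted on; the fingertips stand 173 mm ahead of it and the grasp point (between the pads) lies 155 mm ahead of it; z points along the fingers, y is the line along which they close (so a half turn about z gives the same grasp; the last joint's range is limited). The gripper opens to 85 mm and grips with 20 to 120 N. Pads are 22 mm wide; open, the fingers measure 114 mm over their backs; the gripper's body (76 mm by 85 mm) begins 54 mm behind the grasp point. The pads swing forward as they close: fully open they stand 13 mm farther back than shut.
Start: joints at [1.171, 0.527, 1.433, -0, 1.181, -0.178], TCP at [0.137, 0.61, 0.405] pointing down, gripper open.
Joint ranges: [-3.08, 3.08], [-0.75, 2.2], [0.22, 2.44], [-1.43, 4.57], [0, 2.65], [-2.85, 2.85]. Speed limits (rad/s): [2.79, 2.79, 3.14, 3.14, 3.14, 3.14].

INTERFACE

Orientations are given as a unit quaternion [x, y, z, w].
In Python, from station import * gives the robot as it stands.
- The arm moves only by the shell command python3 -m jog 'ROWS' [OPENING] [FORCE]. ROWS is a JSON object of lists of equal length, an entry for each row: "linear": the shift along the world's x, y, z in mm, a list of three; "turn": the turn about the world's z in units of 5 degrees (1.0 is 5 degrees). A call has 1 to 12 rows; each row shifts and turns the commanded pose from where the row before left it; what a row does not reach is not made up. A row lasts 1/8 s, in which the tool goes at most 62.5 mm and 10.7 degrees, less where a joint would pass 70% of its speed; a pose out of reach is approached as far as the arm can. A call is refused whole if a number of a shift passes 62.5 or a number of a turn 1, either way. A call with a gripper value outside its range is refused whole. OPENING is the opening, from 0 (shut) to 1 (fully open), set as the call begins (- or left out, the last holds). The fingers move at their own pace and stop on an object; FORCE is the grip in N (left out, the last holds). Time passes only in rows, so rows that do not move let the fingers close. It gives the time, the measured TCP pose, the force, the opening and the grip force at its end, in the units of the state.
- sense(): the state, without advancing time (a new reading comes with each control period).
- snapshot(name): name is "scene" or "top" or "wrist"; returns the picture (400x640x3 uint8, red, green, blue); there is no depth.
- get_calibration(name): a dict with "fx", "fy", "cx", "cy" (pixels), "world_to_cam" (4x4, takes a point from world to camera coordinates). Camera axes: x right, y down, z forward; pixel columns grow to the right and rows downward; lengths in m; the calibration is good to about 2 mm. A picture is of the moment at which its call begins: read the wrist's pose just before it. get_calibration takes no time and is no camera call; for the wrist camera it gives the pose at the moment of the call.
- sign_off(): hands the job in; it is judged then, once.
The state is a dict: "t": time; "q": joint angles; "qd": joint speeds; "tau": joint torques, N m; "tcp_pos": TCP position; "tool_rot": TCP orientation; "force": force on the tool from outside, world axes, zero at the start; "ft_torque": the same for the moment, N m; "finger_gap": opening from 0.0 (shut) to 1.0 (fully open); "gripper_force": force on a finger pad.
Only numpy, scipy, OpenCV 4.12 (cv2) and the standard library are available. Lean on these libraries where they do the work, as an engineer would, in place of code of your own. Each camera call takes 0.05 s, during which the arm holds its last target. There are 200 camera calls.

TASK

Open the shut wooden recipe box: push up under the brass lip at its front and flip the lid right over until it leans back and stays open by itself, then push the yellow-tabbed guide card forward, towards the lip side, until it rests against the front wall, so that the box lies open at the blue tab, which stays leaning back. Work gently with the fingertips, pushing only: do not pinch the cards or the lid, do not lift, tip or shove the box, and leave the spice jar, the timer and the measuring spoons near it where they are.

Things in the scene. Friction and masses are not known exactly. Their poses are not given: they have to be found in the camera images.
- recipe_box: Brown wooden card box with hinged lid, loose, 1.0 to 1.5 kg; a level push over about 6 N can slide it. Origin: centre of underside; x from its front (lip, label) to its hinge side, y to the left seen from the front, z up. All mm below are in this frame. Body x -52 to 58, y +-76, walls 6, open rim z 86, top of shut lid z 109 (the lid is an upturned tray 23 deep, walls 6).
- recipe_box_lid (a joint): Lid angle: 0 shut, 1.745 rad fully open at its hinge stop (leaning 10 degrees behind upright). The lid weighs 0.115 kg; lifting it at the lip takes about 0.6 N. Let go, it falls shut below about 1.2 rad, may stay put between 1.2 and 1.5, and falls gently open beyond 1.5.
- hinge_line (a point): Middle of the lid's hinge line, which runs along the box's y at x 58, z 86 mm. The open lid stands behind it, up to z 198 mm (its lip to 216) and back to x 105 mm.
- lid_lip (a point): Brass thumb lip on the lid's front edge, a level 44 mm wide plate (y +-22 mm) that juts 20 mm out of the box's front face; its underside is at z 88 mm when shut. This point is on its outer edge, shut at x -70, y 0, z 90 mm, and swings with the lid, 128 mm from the hinge line. Under it is free air down to the worktop.
- yellow_guide (a joint): Front guide card: 0 leaning back at 0.20 rad (as it starts), 0.42 tipped forward to the stop at the front wall. It turns about its lower edge (x -28, z 8 mm), weighs 30 g and swings freely: it falls back below about 0.2 rad and falls forward above that. A push of under 1 N moves it.
- yellow_guide_tab (a point): Middle of the upper end of the yellow tab on the front guide card; at the start at x -11, y +40, z 92 mm in the box's frame. The tab is 34 mm wide (along y), 3 mm thick and stands 20 mm above the white card edge (the card is 126 mm wide, its upper edge 66 mm from its lower one, the tab's end 86 mm).
- blue_guide (a joint): Middle guide card, same make as the yellow one, 16 mm behind it: 0 leaning back (as it starts; must stay so), 0.42 tipped forward.
- blue_guide_tab (a point): Middle of the upper end of the blue tab on the middle guide card, at the start at x 5, y -1, z 92 mm in the box's frame; the tab is 34 mm wide. The white upper edge of this card is at x 1, z 73 mm and runs on behind the yellow tab. The card packs behind it are lower (66 to 68 mm); a third guide with a green tab (at y -42 mm, x 29, z 92 mm) is fixed in the box.
- spice_jar: Spice jar with red cap, 45 mm wide, 106 mm high, loose, beside the box on one side or the other; origin under its centre. A bystander.
- timer: Red and white kitchen timer, 68 mm wide, 48 mm high, loose, beside the box on one side or the other; origin under its centre. A bystander.
- spoons: Ring of steel measuring spoons lying flat, 95x102x12 mm, loose, left of the box; origin under its centre. A bystander.

How it is judged:
On the way, in this order (a step that is already met when the one before it is completed fails the run):
1. the lid has been flipped over and stays open by itself, with no finger on it, the yellow guide still leaning back (value of joint recipe_box_lid above 1.6 rad and contact force between the fingers and recipe_box_lid below 0.1 N and value of joint yellow_guide below 0.15 rad), for 0.3 s.
2. the yellow guide is tipped forward, past upright (value of joint yellow_guide above 0.34 rad), for 0.2 s.
At the end, for the whole second after the job is handed in: the lid is open beyond 1.6 rad (92 degrees), the yellow guide rests forward (beyond 0.36 rad), the blue one leans back (under 0.06 rad); the box stands flat and still within 40 mm of where it was, and jar, timer and spoons within 25 mm of where they were (value of joint recipe_box_lid above 1.6 rad and value of joint yellow_guide above 0.36 rad and value of joint blue_guide below 0.06 rad and height (world z) of recipe_box below 0.006 m and angle between recipe_box's own z axis and vertical below 0.04 rad and distance of recipe_box from where it was at the start of the episode below 0.04 m and linear speed of recipe_box below 0.02 m/s and distance of each of spice_jar, timer, spoons from where it was at the start of the episode below 0.025 m); the robot touches nothing.
It fails at once if the box is lifted, tipped up or shoved more than 40 mm (height (world z) of recipe_box above 0.015 m or angle between recipe_box's own z axis and vertical above 0.12 rad or distance of recipe_box from where it was at the start of the episode above 0.04 m).
It fails at once if a guide card is pinched or bent: more than 15 N of finger force on it (contact force between the fingers and yellow_guide above 15 N or contact force between the fingers and blue_guide above 15 N).
It fails at once if the lid is forced or gripped: more than 18 N of finger force on it (contact force between the fingers and recipe_box_lid above 18 N).
It fails at once if the blue guide is tipped forward (value of joint blue_guide above 0.2 rad).
It fails at once if the jar, the timer or the spoons are moved more than 25 mm or lifted (distance of any of spice_jar, timer, spoons from where it was at the start of the episode above 0.025 m).
It also fails if it takes over 51 s, if anything falls off the work surface, if the arm or the gripper's body presses on something with over 40 N, if the wrist force passes 120 N, or if a joint passes its speed limit or range.

## Working session

There is one attempt and no reset: what is moved stays moved. The work goes in short steps, Python scripts to look and compute and a shell command to move; the robot and the scene stay as the last step left them, time stands still between calls to the robot, and variables do not carry over. Pictures are saved under pics/ and viewed, at most 10 in all, crops included, and the job is handed in when it is done.

```bash
mkdir -p pics
python3 - <<'E'
from station import *
import cv2,numpy as np
a=snapshot("scene");b=snapshot("top")
cv2.imwrite("pics/s.png",a[...,::-1]);cv2.imwrite("pics/t.png",b[...,::-1])
s=sense();print(s["t"],s["tcp_pos"],s["tool_rot"],s["finger_gap"])
for n in("scene","top"):
  c=get_calibration(n);M=np.array(c["world_to_cam"]);print(n,c["fx"],c["cx"],c["cy"],(-M[:3,:3].T@M[:3,3]).round(3),M[:3,:3].round(2).tolist())
E
```

```text
0.1 [0.13671003 0.60955574 0.40382921] [ 1.10154545e-01  9.93913984e-01 -9.41521558e-04 -2.86187816e-04] 1.0032678210933623
scene 473.1554699605631 327.13963779848257 198.75686592943032 [-0.136 -0.433  1.061] [[0.51, -0.86, -0.02], [-0.65, -0.37, -0.66], [0.56, 0.34, -0.75]]
top 391.3989325785252 319.8826330896568 196.84371773684694 [0.511 0.002 1.131] [[-0.02, -1.0, 0.02], [-1.0, 0.02, -0.09], [0.09, -0.02, -1.0]]
```

View pics/s.png

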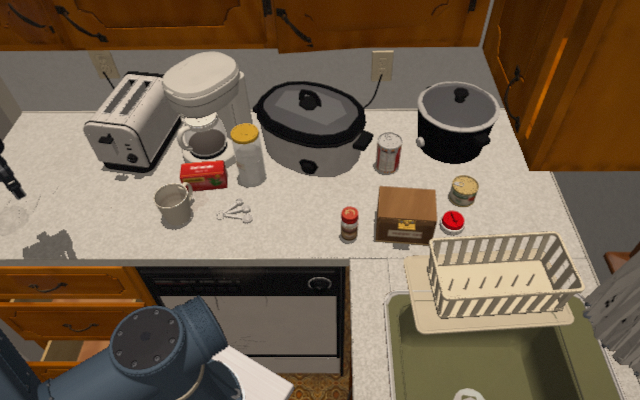

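View pics/t.png

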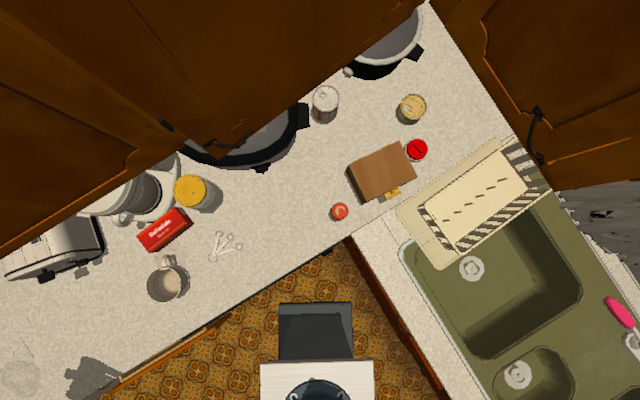

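The scene view shows the box at about (406,215) with its brass lip facing the robot, the jar at (349,224) and the timer at (453,222). In the top view the lid is at about (381,172), the lip at (393,193), the jar at (340,211) and the timer at (417,149).

```bash
cat > h.py <<'E'
from station import *
import cv2,numpy as np
def ray(n,uv,z):
    c=get_calibration(n);M=np.array(c["world_to_cam"]);R=M[:3,:3];o=-R.T@M[:3,3]
    uv=np.atleast_2d(np.array(uv,float))
    d=np.c_[(uv[:,0]-c["cx"])/c["fx"],(uv[:,1]-c["cy"])/c["fy"],np.ones(len(uv))]@R
    return o+d*((z-o[2])/d[:,2])[:,None]
def proj(n,p):
    c=get_calibration(n);M=np.array(c["world_to_cam"]);q=np.atleast_2d(p)@M[:3,:3].T+M[:3,3]
    return np.c_[c["fx"]*q[:,0]/q[:,2]+c["cx"],c["fy"]*q[:,1]/q[:,2]+c["cy"]]
E
python3 - <<'E'
from h import *
im=cv2.imread("pics/t.png");hsv=cv2.cvtColor(im,cv2.COLOR_BGR2HSV)
print(hsv[172,380],hsv[193,393],hsv[190,372],hsv[198,365])
m=cv2.inRange(hsv,(5,80,80),(16,220,160));m[:, :335]=0;m[:,425:]=0;m[:135]=0;m[205:]=0
k=np.ones((3,3),np.uint8);m=cv2.morphologyEx(m,cv2.MORPH_OPEN,k)
c=max(cv2.findContours(m,0,1)[0],key=cv2.contourArea);r=cv2.minAreaRect(c);b=cv2.boxPoints(r)
w=ray("top",b,.109);print(b.round(1).tolist(),w.round(4).tolist(),[np.linalg.norm(w[i]-w[i-1]).round(4) for i in range(4)])
y=cv2.inRange(hsv,(17,130,120),(32,255,255));y[:,:375]=0;y[:,410:]=0;y[:180]=0;y[205:]=0
ys,xs=np.nonzero(y);print(len(xs),cv2.boxPoints(cv2.minAreaRect(np.c_[xs,ys].astype(np.float32))).round(1).tolist(),ray("top",[xs.mean(),ys.mean()],.09))
cr=cv2.resize(im[130:220,320:440],None,fx=6,fy=6,interpolation=cv2.INTER_CUBIC)
cv2.polylines(cr,[((b-[320,130])*6+3).astype(int)],True,(0,255,0),1);cv2.imwrite("pics/c.png",cr)
E
```

```text
[ 15 164 149] [ 20 193 186] [ 15 167 145] [ 15 161 127]
[[347.5, 164.5], [398.8999938964844, 139.60000610351562], [417.20001220703125, 177.1999969482422], [365.70001220703125, 202.10000610351562]] [[0.689, -0.0925, 0.109], [0.7537, -0.2319, 0.109], [0.6516, -0.2762, 0.109], [0.5883, -0.1375, 0.109]] [np.float64(0.1104), np.float64(0.1537), np.float64(0.1113), np.float64(0.1524)]
116 [[383.0, 193.0], [397.79998779296875, 185.60000610351562], [401.20001220703125, 192.39999389648438], [386.3999938964844, 199.8000030517578]] [[ 0.61331423 -0.21155656  0.09      ]]
```

View pics/c.png

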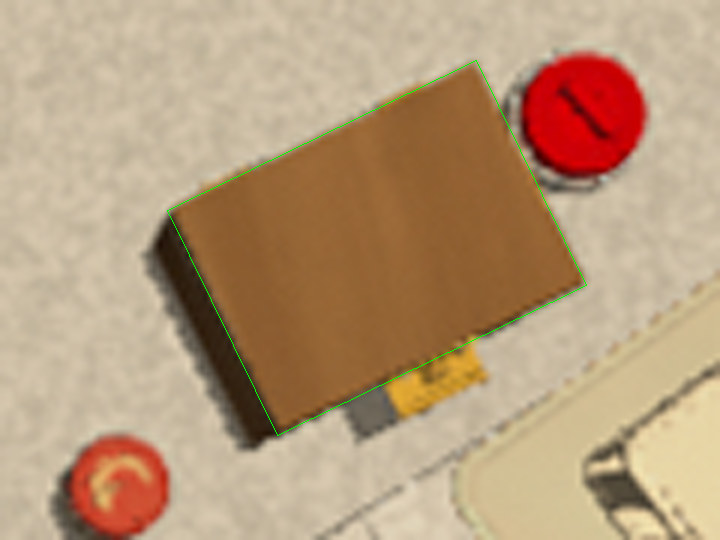

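The green outline fits the lid (110 x 152 mm), with the lip to the lower right at about (440,375) in the crop. That puts the box origin near (0.668, -0.186) with a yaw of about 24.3°. I'll move the shut gripper to a point in front of the lip.

```bash
python3 -m jog '{"linear":[[40,-42,0],[40,-42,0],[40,-42,0],[40,-42,0],[40,-42,0],[40,-42,0],[20,-55,0],[20,-55,0],[20,-55,0],[20,-55,0],[20,-55,0],[20,-55,0]],"turn":[1,1,1,1,1,1,1,0.4,0,0,0,0]}' 0 20
python3 -m jog '{"linear":[[16,-51,0],[16,-51,0],[16,-51,0],[16,-51,0],[16,-51,0],[0,0,0]],"turn":[0,0,0,0,0,0]}'
python3 - <<'E'
from h import *
from scipy.spatial.transform import Rotation as Ro
a=snapshot("scene");cv2.imwrite("pics/s2.png",cv2.resize(a[120:340,240:600],None,fx=2,fy=2)[...,::-1])
s=sense();R=Ro.from_quat(s["tool_rot"]).as_matrix();print(s["t"],s["tcp_pos"],R.round(3).tolist(),s["q"],s["force"])
# rack near-left top corner: height at which both rays agree
for z in(.05,.1,.15):print(z,ray("scene",[[428,240],[408,258]],z)[:,:2].round(3).tolist(),ray("top",[[419,210],[396,208]],z)[:,:2].round(3).tolist())
E
```

```text
t: 1.6
tcp_pos: [0.4971, 0.0259, 0.4045]
tool_rot: [-0.211, 0.978, 0.0, -0.0]
force: [1.4, 0.1, -0.1]
finger_gap: -0.002
gripper_force: 0.0
t: 2.35
tcp_pos: [0.5775, -0.2312, 0.404]
tool_rot: [-0.209, 0.978, -0.001, 0.0]
force: [0.7, 0.3, -0.2]
finger_gap: 0.001
gripper_force: 0.0
2.4 [ 0.57678191 -0.2288707   0.40381977] [[-0.912, -0.41, -0.001], [-0.41, 0.912, 0.001], [0.001, 0.001, -1.0]] [-5.57640224e-01  5.22599280e-01  1.44494116e+00  2.31538783e-04
  1.17532475e+00 -2.55067870e+00] [-0.6157769   1.01458601 -0.4710193 ]
0.05 [[0.626, -0.274], [0.548, -0.251]] [[0.568, -0.293], [0.575, -0.229]]
0.1 [[0.589, -0.282], [0.514, -0.26]] [[0.565, -0.28], [0.572, -0.219]]
0.15 [[0.551, -0.29], [0.481, -0.269]] [[0.562, -0.266], [0.569, -0.208]]
```

View pics/s2.png

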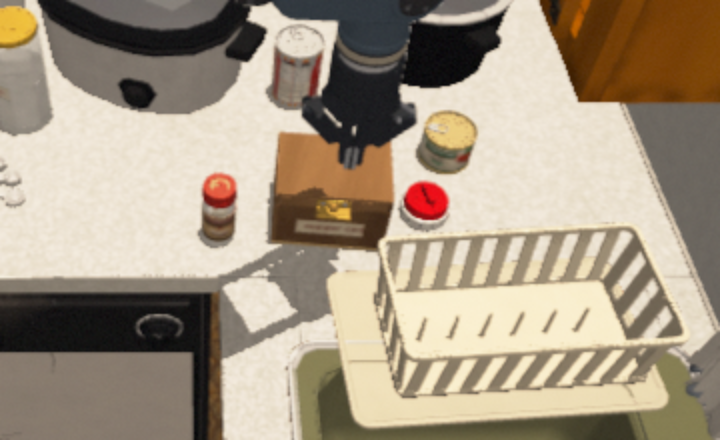

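The scene view shows the shut fingers above the front of the box, at crop (350,150). The dish rack's upper left corner is at crop (382,240), which is close, so I'll check its height before going down.

Run:
```python
from h import *
im=cv2.imread("pics/t.png");cv2.imwrite("pics/r.png",cv2.resize(im[120:270,380:560],None,fx=4,fy=4,interpolation=cv2.INTER_CUBIC))
for z in(.06,.08,.1,.12,.14):
  p=ray("scene",[[431,240]],z); print(z,p[0,:2].round(3),proj("top",p).round(0), ((proj("top",p)-[380,120])*4).round(0))
```

```text
0.06 [ 0.623 -0.282] [[415. 190.]] [[140. 280.]]
0.08 [ 0.607 -0.285] [[418. 195.]] [[153. 299.]]
0.1 [ 0.592 -0.288] [[422. 200.]] [[167. 319.]]
0.12 [ 0.577 -0.291] [[425. 205.]] [[181. 339.]]
0.14 [ 0.562 -0.294] [[429. 210.]] [[196. 361.]]
```

View pics/r.png

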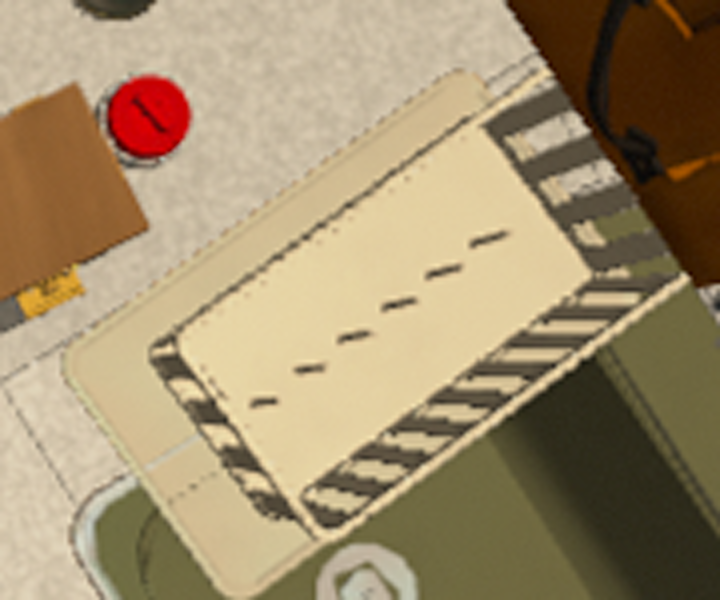

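```bash
cat >> h.py <<'E'
O=np.array([.668,-.1857]);a=np.radians(24.3);U=np.array([[np.cos(a),np.sin(a)],[-np.sin(a),np.cos(a)]])
def st():
    f=[];
    s=sense();p=s["tcp_pos"];b=U@(p[:2]-O)*1000
    print("t %.2f box x %.1f y %.1f tip z %.1f  F box %s z %.1f gap %.2f"%(s["t"],b[0],b[1],(p[2]-.173)*1000,(U@np.array(s["force"])[:2]).round(1),s["force"][2],s["finger_gap"]))
E
python3 -m jog '{"linear":[[-4,9,-30],[0,0,-50],[0,0,-50],[0,0,-31],[0,0,0],[0,0,0]],"turn":[0,0,0,0,0,0]}' >/dev/null; python3 -c 'from h import *;st()'
python3 -m jog '{"linear":[[6.4,2.9,0],[6.4,2.9,0],[0,0,0],[0,0,0]],"turn":[0,0,0,0]}'>/dev/null; python3 -c 'from h import *;st()'
python3 -m jog '{"linear":[[1.8,0.8,0],[0,0,0]],"turn":[0,0]}'>/dev/null; python3 -c 'from h import *;st()'
python3 -m jog '{"linear":[[1.8,0.8,0],[0,0,0]],"turn":[0,0]}'>/dev/null; python3 -c 'from h import *;st()'
```

```text
t 3.15 box x -99.5 y 10.0 tip z 71.9  F box [0.5 0.2] z 0.6 gap -0.00
t 3.65 box x -86.0 y 9.6 tip z 71.0  F box [-0.1 -0.5] z 0.1 gap 0.00
t 3.90 box x -84.1 y 9.5 tip z 70.6  F box [-0.4 -0.4] z 0.1 gap -0.00
t 4.15 box x -83.2 y 9.5 tip z 70.6  F box [-5.   0.3] z 2.0 gap -0.00
```

```bash
python3 -m jog '{"linear":[[0,0,3],[0.2,0.1,3]],"turn":[0,0]}'>/dev/null; python3 -c 'from h import *;st()'
python3 -m jog '{"linear":[[0.2,0.1,3],[0.3,0.1,3]],"turn":[0,0]}'>/dev/null; python3 -c 'from h import *;st()
a=snapshot("scene");cv2.imwrite("pics/s3.png",cv2.resize(a[160:270,340:480],None,fx=5,fy=5,interpolation=cv2.INTER_CUBIC)[...,::-1])'
```

```text
t 4.40 box x -82.9 y 9.5 tip z 76.4  F box [-5.9 -0.9] z -0.2 gap -0.00
t 4.65 box x -82.4 y 9.5 tip z 82.5  F box [-5.6 -0.9] z 0.4 gap -0.00
```

View pics/s3.png

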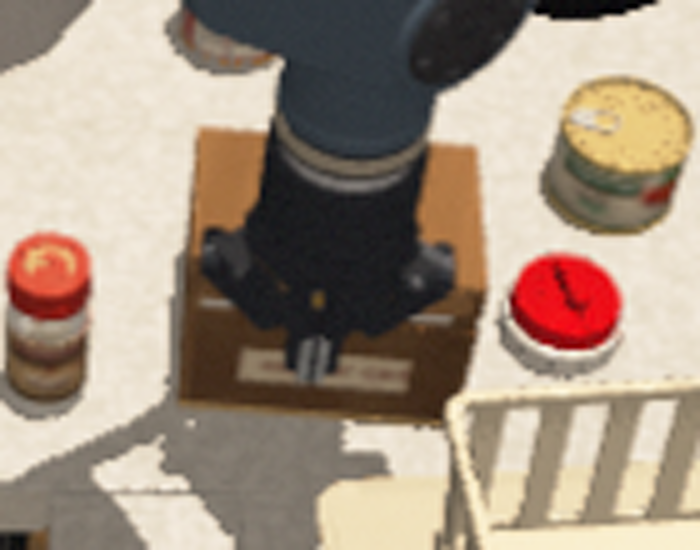

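The lid is lifting: white cracks show between lid and box at crop (215,300) and (435,318), the box hasn't moved, and the force is steady at about 5.5 N. I'll follow the lip's arc.

```bash
python3 -m jog '{"linear":[[0.7,0.3,6.5],[1.0,0.5,6.5]],"turn":[0,0]}'>/dev/null; python3 -c 'from h import *;st()'
python3 -m jog '{"linear":[[1.4,0.6,6.5],[1.6,0.7,6.3]],"turn":[0,0]}'>/dev/null; python3 -c 'from h import *;st()'
```

```text
t 4.95 box x -80.2 y 9.6 tip z 95.7  F box [-4.8 -1.3] z 0.8 gap 0.00
t 5.20 box x -76.7 y 9.6 tip z 108.8  F box [-3.7 -0.6] z 1.2 gap -0.00
```

```bash
python3 -m jog '{"linear":[[1.9,0.9,6.1],[2.1,0.9,5.9],[2.4,1.1,5.9]],"turn":[0,0,0]}'>/dev/null; python3 -c 'from h import *;st()'
python3 -m jog '{"linear":[[2.7,1.2,5.7],[2.9,1.3,5.5],[3.2,1.4,5.4]],"turn":[0,0,0]}'>/dev/null; python3 -c 'from h import *;st()
a=snapshot("scene");cv2.imwrite("pics/s4.png",cv2.resize(a[140:270,320:480],None,fx=4,fy=4,interpolation=cv2.INTER_CUBIC)[...,::-1])'
```

```text
t 5.58 box x -69.2 y 9.6 tip z 126.9  F box [-5.1  0.3] z 0.8 gap 0.00
t 5.95 box x -59.1 y 9.6 tip z 143.5  F box [-2.7  1.2] z 1.3 gap -0.00
```

View pics/s4.png

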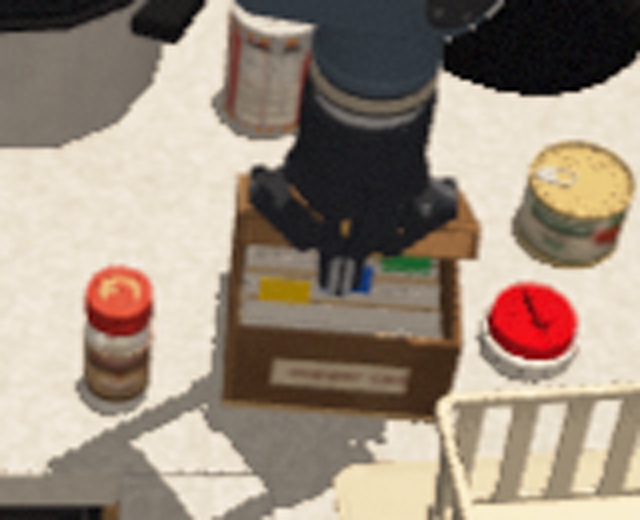

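The lid is at about 35° and the cards can be seen: yellow tab at crop (285,290), blue at (362,278), green at (408,263). I'll carry on along the arc.

```bash
python3 -m jog '{"linear":[[7,3.2,10.2],[7.9,3.6,9.3],[8.7,4,8.5]],"turn":[0,0,0]}'>/dev/null; python3 -c 'from h import *;st()'
python3 -m jog '{"linear":[[9.5,4.3,7.4],[10.1,4.6,6.4],[10.7,4.8,5.2]],"turn":[0,0,0]}'>/dev/null; python3 -c 'from h import *;st()'
python3 -m jog '{"linear":[[5.5,2.5,2],[5.5,2.5,2],[5.6,2.6,1.5],[5.7,2.6,1.5],[5.8,2.6,1],[5.8,2.6,1]],"turn":[0,0,0,0,0,0]}'>/dev/null; python3 -c 'from h import *;st()'
python3 -m jog '{"linear":[[5.8,2.6,0],[5.8,2.6,0],[3,1.4,0],[3,1.4,0]],"turn":[0,0,0,0]}'>/dev/null; python3 -c 'from h import *;st()'
```

```text
t 6.38 box x -32.3 y 9.5 tip z 171.9  F box [-0.6 -0.7] z -1.4 gap 0.00
t 6.75 box x 0.6 y 9.6 tip z 190.5  F box [-0.2  0. ] z 0.9 gap 0.00
t 7.50 box x 37.3 y 9.7 tip z 199.0  F box [0.  0.1] z -1.5 gap 0.00
t 8.00 box x 56.5 y 9.8 tip z 198.9  F box [ 0.4 -0.4] z 0.1 gap 0.00
```

```bash
python3 -m jog '{"linear":[[-8,-3,0],[-12,-4,0],[-12,4,0],[-12,6,0],[-12.4,7.7,0],[0,0,0],[0,0,0],[0,0,0]],"turn":[0,0,0,0,0,0,0,0]}'>/dev/null
python3 - <<'E'
from h import *
st();a=snapshot("scene");cv2.imwrite("pics/s5.png",cv2.resize(a[120:260,320:480],None,fx=4,fy=4,interpolation=cv2.INTER_CUBIC)[...,::-1])
P=np.array([[-11,40,92],[-11,23,92],[-11,57,92],[5,-1,92],[-52,76,86],[-52,-76,86],[105,0,198]])/1000.
W=np.c_[O+P[:,:2]@U,P[:,2]];print(((proj("scene",W)-[320,120])*4).round(0).tolist())
hsv=cv2.cvtColor(a,cv2.COLOR_RGB2HSV);y=cv2.inRange(hsv,(24,180,150),(33,255,255));y[:170]=0;y[240:]=0;y[:,:370]=0;y[:,:][:,430:]=0
ys,xs=np.nonzero(y);print(len(xs),xs.min(),xs.max(),ys.min(),ys.max(),xs.mean(),ys.mean())
E
```

```text
t 9.00 box x 9.4 y 42.3 tip z 199.1  F box [-0.5  0.1] z -0.5 gap 0.00
[[282.0, 354.0], [307.0, 356.0], [256.0, 352.0], [343.0, 340.0], [224.0, 404.0], [459.0, 421.0], [359.0, 122.0]]Traceback (most recent call last):
  File "<stdin>", line 6, in <module>
    return umr_minimum(a, axis, None, out, keepdims, initial, where)
ValueError: zero-size array to reduction operation minimum which has no identity
```

View pics/s5.png

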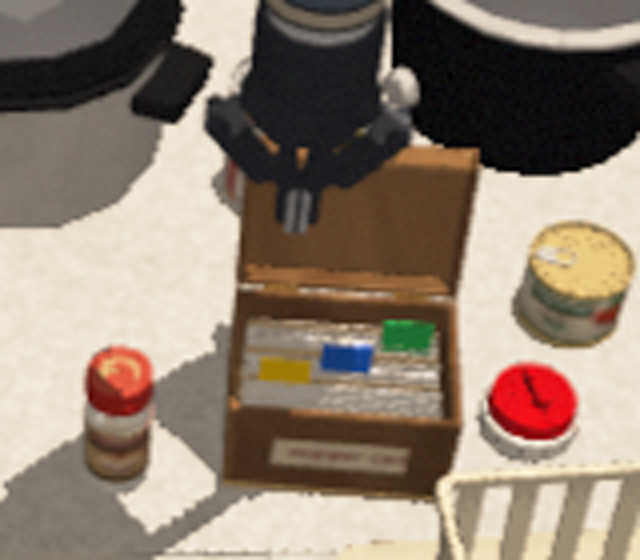

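The lid stands open by itself. The yellow tab is at crop (285,370), within about 2 mm of where it should be, and blue is still leaning back. I'll lower the fingertips behind the yellow tab.

```bash
python3 -m jog '{"linear":[[2,1,-30],[0,0,-30],[0,0,-30],[0,0,-20],[0,0,-8],[0,0,0],[0,0,0]],"turn":[0,0,0,0,0,0,0]}'>/dev/null
python3 - <<'E'
from h import *
st();a=snapshot("scene");cv2.imwrite("pics/s6.png",cv2.resize(a[160:260,350:480],None,fx=5,fy=5,interpolation=cv2.INTER_CUBIC)[...,::-1])
E
```

```text
t 9.93 box x 11.9 y 42.4 tip z 82.2  F box [-0.   0.6] z 0.8 gap -0.00
```

View pics/s6.png

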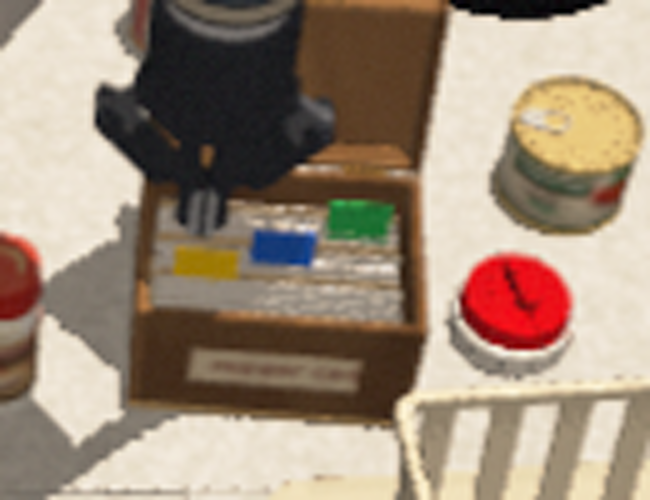

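The fingertips, at crop (203,230), are behind the yellow tab (205,263) and to the left of the blue one (283,248). Now I'll push forward.

```bash
python3 -m jog '{"linear":[[-2.7,-1.2,0],[-2.7,-1.2,0],[-2.7,-1.2,0],[-2.7,-1.2,0],[-2.7,-1.2,0],[-2.7,-1.2,0]],"turn":[0,0,0,0,0,0]}'>/dev/null; python3 -c 'from h import *;st()'
python3 -m jog '{"linear":[[-2.7,-1.2,0],[-2.7,-1.2,0],[-2.7,-1.2,0],[-2.7,-1.2,0],[-2.7,-1.2,0],[-2.7,-1.2,0]],"turn":[0,0,0,0,0,0]}'>/dev/null; python3 -c 'from h import *;st()'
python3 -m jog '{"linear":[[0,0,0],[0,0,0],[3,1.4,0],[3,1.4,5],[0,0,30],[0,0,40],[0,0,40],[0,0,0],[0,0,0]],"turn":[0,0,0,0,0,0,0,0,0]}'>/dev/null
python3 - <<'E'
from h import *
st();a=snapshot("scene");cv2.imwrite("pics/s7.png",cv2.resize(a[130:260,330:480],None,fx=5,fy=4.6,interpolation=cv2.INTER_CUBIC)[...,::-1])
E
```

```text
t 10.72 box x -6.5 y 42.9 tip z 81.0  F box [ 0.3 -0.2] z -0.2 gap -0.00
t 11.47 box x -24.2 y 43.0 tip z 81.0  F box [-0.2 -0. ] z 0.4 gap -0.00
t 12.60 box x -17.5 y 43.4 tip z 195.8  F box [-0.2  0.6] z -1.1 gap -0.00
```

View pics/s7.png

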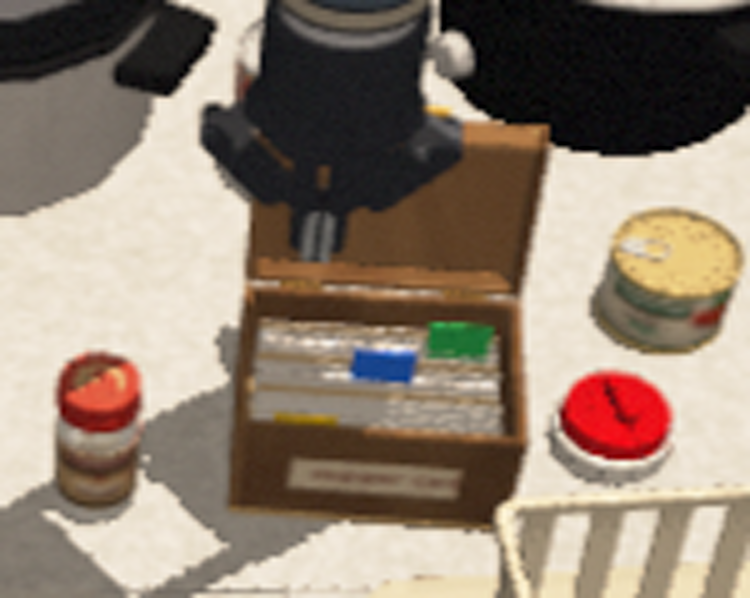

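The lid is open, blue (385,365) is leaning back, and yellow now shows only as a strip at the front wall (305,420). I'll check that strip against the expected angle, then hand in.

Run:
```python
from h import *
for j in(.3,.36,.42):
  t=j-.2;P=np.array([-.028-.086*np.sin(t),.04,.008+.086*np.cos(t)]);W=np.r_[O+P[:2]@U,P[2]]
  print(j,((proj("scene",W)-[330,120+10])*[5,4.6]).round(0))
```

```text
0.3 [[301. 394.]]
0.36 [[301. 401.]]
0.42 [[301. 409.]]
```

```bash
python3 -c 'from station import *;print(sign_off())'
```

```text
the job is handed in; nothing more can be done
None
```

I handed the job in at about 12.6 s: in the last picture the lid stands open by itself, the yellow guide rests on the front wall, the blue one leans back, and the box, jar and timer look unmoved; the spoons were outside that view but the arm never worked near them, and no verdict was returned.

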